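Bring the empty place of the glaze sample wheel to the top

TASK

Two glaze sample wheels stand upright on the table; one is full, the other has one empty place among its test chips. Turn the wheel with the gap until the empty place is at the very top, ready for the next chip, and leave it standing still there. Leave the full wheel as it is.

Things in the scene. Friction and masses are not known exactly. Their poses are not given: they have to be found in the camera images.
- gap_wheel (a joint): turn of the wheel with the empty place, rad: 0 with the empty place at the very top, growing counter-clockwise as seen from its chip side, which looks towards the robot (at +1 the empty place is 57 degrees left of the top). Starts at 0.5 to 1.5. Turns endlessly with light friction (0.04 N m) and stays where it is left
- gap_panel: plywood panel inside that wheel's rim, with four oblong ceramic chips 62x38x7 mm, long side along the radius, 39 to 101 mm from the axle, 72 degrees apart; the fifth place shows only a dark flat pad. Origin on the axle at the middle of the wheel's thickness, 145 mm above the table; z along the level axle out of the chip side, x from the axle to the empty place
- gap_stand: fixed steel stand of that wheel; origin on the table below the wheel's middle, x to the back. Wheel rim: wood, 260 mm across, 34 mm thick along the axle, a ring 20 mm deep; chips lie 4 mm behind its front face and the panel's back 11 mm inside its back face, so pinching the rim touches neither. Post 42 to 54 mm behind the origin, 180 mm high; the rim's upper half is clear all round
- full_wheel_chip (a point): centre of the face of one chip on the other wheel, which is of the same kind and size with all five places filled; 70 mm from its axle and 13 mm in front of the wheel's middle. It must stay where it is

How it is judged:
By the outcome, as a careful person would: the job done as asked, in the order asked, and still so for the second after the job is handed in, with the robot touching nothing.
It also fails if it takes over 35 s, if anything falls off the work surface, if the arm or the gripper's body presses on something with over 40 N, if the wrist force passes 120 N, or if a joint passes its speed limit or range.

ROBOT

A 6-joint arm with a two-finger parallel gripper is mounted at the origin on the work surface; the furniture and walls round the work are solid. World frame = base frame: x ahead of the robot, y to its left, z up, the work surface at z = 0. Lengths are in m, angles in degrees, forces in N, time in s.
With the tool pointing down it reaches from about 0.375 to 0.9 m from the base axis. Payload 3.1 kg.
Tool frame: the origin (TCP) lies on the centre line of the jaws, within the pads' length; the fingertips stand 22 mm ahead of it and the grasp point (between the pads) lies 3 mm ahead of it; y points along the fingers, z is the direction in which the jaws open and shut, and the axes are right-handed (so a half turn about y gives the same grasp; the last joint's range is limited). The gripper opens to 87 mm and grips with 3 to 60 N. Pads are 19 mm wide; open, the fingers measure 117 mm over their backs; the gripper's body (75 mm by 190 mm) begins 51 mm behind the grasp point.
Start: joints at [62.882, 30.224, 82.088, -0, 67.689, -10.227], TCP at [0.182, 0.598, 0.245] pointing down, gripper open.
Joint ranges: [-176.69, 176.69], [-43.24, 126.21], [12.49, 139.97], [-82, 262], [0, 151.66], [-163.58, 163.58]. Speed limits (degrees/s): [159.86, 159.86, 180, 180, 180, 180].

INTERFACE

Orientations are given as a 3x3 rotation matrix whose columns are the frame's x, y, z axes.
In Python, from rig import bot gives the robot as it stands.
- The arm moves only by the tool jog_arm, never from a script. Its argument "motion" is one flat list of numbers, 6 for each row, row after row: the shift along the tool's x, y, z in mm, then the turn, a rotation vector about the tool's x, y, z in degrees. A call has 1 to 20 rows; each row is the pose to reach, as a shift and turn from the pose commanded when the call began, along the tool's axes at that moment; what a row does not reach only later rows make up. A row lasts 1/8 s, in which the tool goes at most 62.5 mm and 10.7 degrees, less where a joint would pass 70% of its speed; a pose out of reach is approached as far as the arm can. A call with a gripper value outside its range is refused whole. "gripper" is the opening, from 0 (shut) to 1 (fully open), set as the call begins (left out, the last holds). The fingers move at their own pace and stop on an object; the grip force is fixed at half the most. Time passes only in rows, so rows that repeat a pose let the fingers close. It gives the time, the measured TCP pose, the force and the opening at its end, in the units of the state.
- bot.read_state(): the state, without advancing time (a new reading comes with each control period).
- bot.capture(name): name is "side" or "top"; returns (picture, depth): 420x560x3 uint8, red, green, blue; 420x560 float32, m along the optical axis (not along the pixel's ray), 0 where there is no reading.
- bot.get_calibration(name): a dict with "mtx" (3x3 intrinsics, pixels), "k1" (the pictures are not rectified: a ray, as slopes to the right and down, at radius r is drawn at 1 + k1 r^2 times it, then the intrinsics apply), "pose" (4x4, takes a point from camera to world coordinates). Camera axes: x right, y up, looking along -z (the intrinsics and any distortion apply to the point x, -y, -z); pixel columns grow to the right and rows downward; lengths in m; the calibration is good to about 2 mm. A picture is of the moment at which its call begins. get_calibration takes no time and is no camera call.
- bot.hand_in(): hands the job in, once; it reports no verdict.
The state is a dict: "time_s": time; "joint_positions": joint angles; "qvel": joint speeds; "tau": joint torques, N m; "position": TCP position; "tcp_rot": TCP orientation; "force": force on the tool from outside, world axes, zero at the start; "moment": the same for the moment, N m; "opening": opening from 0.0 (shut) to 1.0 (fully open).
Only numpy, scipy, OpenCV 4.12 (cv2) and the standard library are available. Lean on these libraries where they do the work, as an engineer would, in place of code of your own. Each camera call takes 0.05 s, during which the arm holds its last target.

## Working session

There is one attempt and no reset: what is moved stays moved. The work goes in short steps, Python scripts to look and compute and a tool call to move; the robot and the scene stay as the last step left them, time stands still between calls to the robot, and variables do not carry over. Pictures are saved under pics/ and viewed, and the job is handed in when it is done.

Besides the shell and the picture viewer there is one more tool, called in YAML: its name, and indented under it one key for each argument. jog_arm: Moves the arm, as the interface text tells. Its arguments: {"type":"object","properties":{"motion":{"type":"array","items":{"type":"number"}},"gripper":{"type":"number"}},"required":["motion"]}

```bash
ls; mkdir -p pics; python3 - <<'E'
from rig import bot
import cv2,numpy as np
s=bot.read_state()
print(s)
for n in("side","top"):
    p,d=bot.capture(n); cv2.imwrite(f"pics/{n}0.png",p[...,::-1]); np.save(f"pics/{n}0.npy",d)
    print(n,bot.get_calibration(n))
E
```

```text
pics
{'time_s': 0.0, 'joint_positions': array([ 6.28829097e+01,  3.02800925e+01,  8.21568215e+01, -4.17744249e-04,
        6.76883835e+01, -1.02271957e+01]), 'qvel': array([ 0.02029835,  0.00286794,  0.03682987, -0.08993784,  0.11856295,
       -0.0015701 ]), 'tau': array([-1.36513547e-03, -4.40041065e+01, -1.76592797e+01,  6.29860489e-02,
        5.84425055e-02, -1.46657344e-04]), 'position': array([0.18123773, 0.59742732, 0.24355708]), 'tcp_rot': array([[ 9.56865458e-01, -9.90786495e-04,  2.90529711e-01],
       [-2.90531150e-01, -1.94954145e-03,  9.56863548e-01],
       [-3.81647765e-04, -9.99997609e-01, -2.15330322e-03]]), 'force': array([-0.13395995, -0.07874898,  0.3738916 ]), 'moment': array([0.09796717, 0.00754231, 0.00928243]), 'opening': 1.0006043762571617}
side {'mtx': array([[420.50639926,   0.        , 280.73415388],
       [  0.        , 420.50639926, 211.68852401],
       [  0.        ,   0.        ,   1.        ]]), 'k1': -0.05306451396597536, 'pose': array([[-0.72514764,  0.5512685 , -0.41263052,  0.12390037],
       [-0.68841102, -0.56658714,  0.45284576,  0.39750053],
       [ 0.01584846,  0.61243943,  0.79035863,  0.79868973],
       [ 0.        ,  0.        ,  0.        ,  1.        ]])}
top {'mtx': array([[422.28586672,   0.        , 281.74288837],
       [  0.        , 422.28586672, 211.95062742],
       [  0.        ,   0.        ,   1.        ]]), 'k1': -0.001178546268960746, 'pose': array([[-0.01056314,  0.99897042, -0.04411947,  0.42359115],
       [-0.99923597, -0.00888505,  0.0380596 ,  0.0167554 ],
       [ 0.03762841,  0.04448779,  0.99830103,  1.00658311],
       [ 0.        ,  0.        ,  0.        ,  1.        ]])}
```

View pics/side0.png

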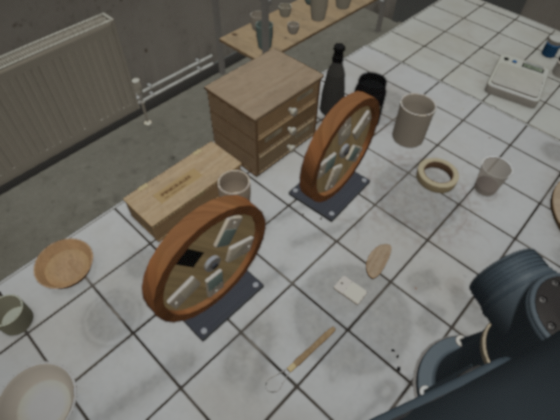

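View pics/top0.png

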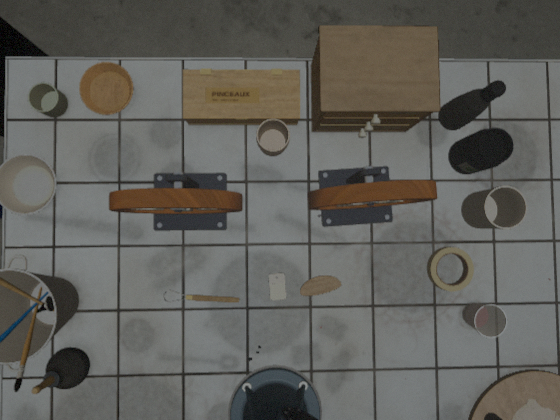

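The side picture shows two wheels. The near (left, +y) one, centred about (207,260), has a dark pad at (190,258). The far one, at (342,148), looks full. In the top view they sit at (176,200) and (373,195). Next I'll enlarge them.

```bash
cat > h.py <<'E'
import numpy as np,cv2
from rig import bot
def world(n,uv,depth):
    c=bot.get_calibration(n);K=c['mtx'];uv=np.atleast_2d(uv).astype(float)
    m=(uv-[K[0,2],K[1,2]])/[K[0,0],K[1,1]]
    s=m.copy()
    for _ in range(20): s=m/(1+c['k1']*(s**2).sum(1,keepdims=True))
    z=np.asarray(depth).reshape(-1,1)
    P=np.hstack([s[:,:1]*z,-s[:,1:]*z,-z])
    return P@c['pose'][:3,:3].T+c['pose'][:3,3]
def ray(n,uv):
    a=world(n,uv,[1.0]); o=bot.get_calibration(n)['pose'][:3,3]; return o,(a-o)
def proj(n,P):
    c=bot.get_calibration(n);P=np.atleast_2d(P)
    q=(P-c['pose'][:3,3])@c['pose'][:3,:3]
    s=np.c_[q[:,0]/-q[:,2],-q[:,1]/-q[:,2]]
    s=s*(1+c['k1']*(s**2).sum(1,keepdims=True))
    return s*[c['mtx'][0,0],c['mtx'][1,1]]+c['mtx'][:2,2]
E
python3 - <<'E'
import cv2,numpy as np
p=cv2.imread('pics/side0.png')
cv2.imwrite('pics/s_gap.png',cv2.resize(p[185:335,130:280],None,fx=4,fy=4,interpolation=cv2.INTER_CUBIC))
p=cv2.imread('pics/top0.png')
cv2.imwrite('pics/t_gap.png',cv2.resize(p[160:240,95:255],None,fx=5,fy=5,interpolation=cv2.INTER_CUBIC))
from h import *
d=np.load('pics/top0.npy');ds=np.load('pics/side0.npy')
# point clouds within region
for n,D in(('top',d),('side',ds)):
    v,u=np.mgrid[0:420,0:560]; P=world(n,np.c_[u.ravel(),v.ravel()],D.ravel())
    ok=(D.ravel()>0)&(P[:,2]>.22)&(P[:,2]<.3)&(P[:,0]>.3)&(P[:,0]<.6)
    for lo,hi in((.05,.5),(-.5,0.0)):
        q=P[ok&(P[:,1]>lo)&(P[:,1]<hi)]
        if len(q): print(n,len(q),q.min(0),q.max(0),np.median(q,0),'slope',np.polyfit(q[:,1],q[:,0],1))
E
```

```text
top 2232 [0.4667997  0.09004694 0.22006555] [0.50098228 0.30092521 0.27771757] [0.48333771 0.18487722 0.26335129] slope [-0.0020904   0.48364282]
top 2109 [ 0.47140772 -0.30254214  0.22012597] [ 0.51598558 -0.09286517  0.27678894] [ 0.49262477 -0.18338857  0.26316775] slope [-0.05618956  0.48205512]
side 3367 [0.46303286 0.08777655 0.22000243] [0.50030714 0.30284357 0.27738929] [0.47623965 0.2105536  0.25831941] slope [0.01407059 0.47442999]
side 1663 [ 0.46877554 -0.30324531  0.22006786] [ 0.51160686 -0.0911092   0.27720963] [ 0.48327949 -0.16484368  0.25668715] slope [-0.00491075  0.48429311]
```

View pics/s_gap.png

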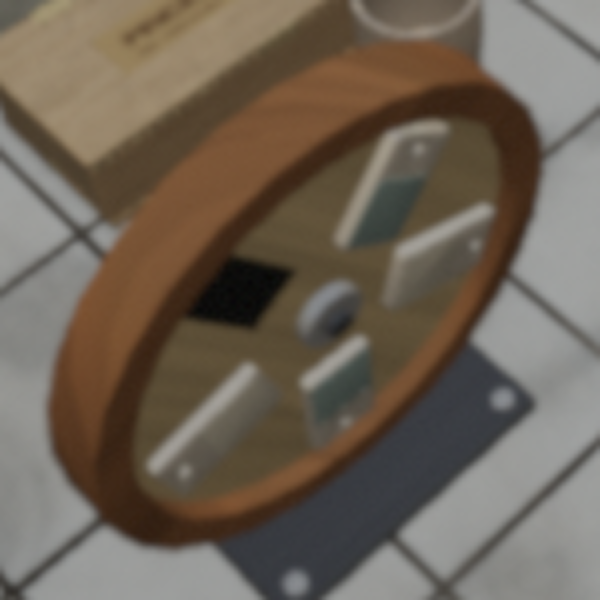

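View pics/t_gap.png

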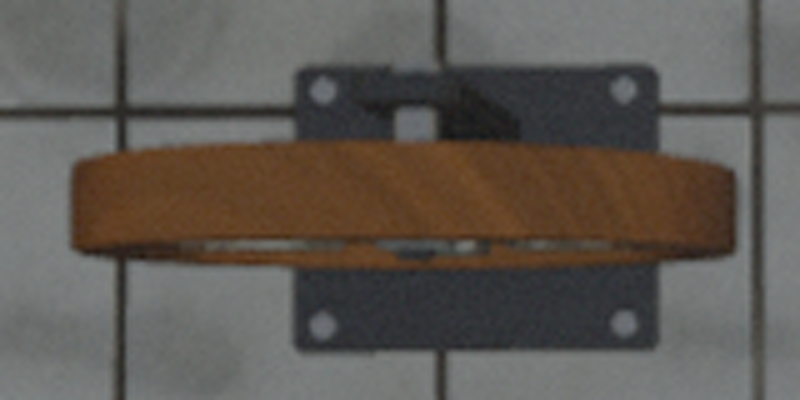

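```bash
cat > fit.py <<'E'
from h import *
from scipy.optimize import least_squares
def cloud(n,D):
    v,u=np.mgrid[0:420,0:560]; P=world(n,np.c_[u.ravel(),v.ravel()],D.ravel()); return P[D.ravel()>0]
def fitwheel(Ps,ylo,yhi):
    out=[]
    for P in Ps:
        q=P[(P[:,2]>.17)&(P[:,2]<.3)&(P[:,0]>.4)&(P[:,0]<.56)&(P[:,1]>ylo)&(P[:,1]<yhi)]
        out.append(q)
    q=np.vstack(out)
    def f(p):
        cy,cz,yaw,x0=p
        y=(q[:,1]-cy)*np.cos(yaw)+(q[:,0]-x0)*-np.sin(yaw)
        r=np.hypot(y,q[:,2]-cz); return r-.130
    # outer surface only
    p=np.array([(ylo+yhi)/2,.145,0.]); 
    for tol in(.02,.01,.005,.005):
        xm=np.median(q[:,0])
        res=lambda p:f([p[0],p[1],p[2],xm])
        m=np.abs(res(p))<tol
        p=least_squares(lambda p:res(p)[m],p,loss='soft_l1',f_scale=.002).x
    s=q[m]; yaw=p[2]
    ax=(s[:,0]-xm)*np.cos(yaw)+(s[:,1]-p[0])*np.sin(yaw)
    return p,m.sum(),xm,np.percentile(ax,[1,5,50,95,99])
E
python3 - <<'E'
from fit import *
T=cloud('top',np.load('pics/top0.npy'));S=cloud('side',np.load('pics/side0.npy'))
for nm,Ps in(('top',[T]),('side',[S]),('both',[T,S])):
  for r in((.03,.36),(-.36,-.03)): print(nm,fitwheel(Ps,*r))
# bolts of gap stand in the top crop
b=np.array([[323,90],[624,89],[323,325],[624,323]])/5+[95,160]-.4
for uv in b:
    o,d=ray('top',uv); print('bolt',(o+d*((.006-o[2])/d[0,2]))[0])
E
```

```text
top (array([0.19543873, 0.14317628, 0.00497571]), np.int64(2468), np.float64(0.4837471451745239), array([-0.01668976, -0.01549537, -0.00013437,  0.01515874,  0.01643227]))
top (array([-0.19805348,  0.14305098,  0.06596909]), np.int64(2368), np.float64(0.4926167423232289), array([-0.01557046, -0.01424749,  0.0010258 ,  0.01645681,  0.01787409]))
side (array([0.19399453, 0.14500339, 0.00437611]), np.int64(2849), np.float64(0.47596178016444457), array([-0.01099962, -0.01032156,  0.00389783,  0.02103433,  0.02299084]))
side (array([-0.19962385,  0.14475082,  0.06678538]), np.int64(1659), np.float64(0.48282512038617426), array([-0.00956223, -0.00809669,  0.00742835,  0.02419813,  0.02627626]))
both (array([0.19500178, 0.14396472, 0.00730557]), np.int64(5357), np.float64(0.47676502866377957), array([-0.01181297, -0.01071056,  0.00491323,  0.02108726,  0.02299139]))
both (array([-0.1985466 ,  0.14352776,  0.06530312]), np.int64(4044), np.float64(0.48641520349072176), array([-0.01266747, -0.01017345,  0.00572251,  0.02189311,  0.02390222]))
bolt [0.55140455 0.26671783 0.006     ]
bolt [0.55105346 0.1255328  0.006     ]
bolt [0.44067926 0.26647028 0.006     ]
bolt [0.44021608 0.12597846 0.006     ]
```

```bash
cat > ang.py <<'E'
from h import *
from scipy.optimize import least_squares
# project model: plane at axial offset a toward robot (-x)
def model(th,c,a,r): 
    th=np.asarray(th); return np.c_[np.full(th.shape,c[0]-a),c[1]+r*np.sin(th),c[2]+r*np.cos(th)]
def planehit(n,uv,x):
    o,d=ray(n,uv); return o+d*((x-o[0])/d[:,:1])
E
python3 - <<'E'
from ang import *
c=np.array([.4827,.195,.145])
q=lambda a:np.array(a)/4+[130-.375,185-.375]
# outer face corners? pad corners, and chip face centres
pad=q([[192,312],[225,258],[294,270],[256,328]])
P=planehit('side',pad,c[0]-.0065)-c;print(np.round(P*1e3,1)); m=P.mean(0);print('pad',np.hypot(m[1],m[2]),np.arctan2(m[1],m[2]))
# chips: face centres (guess)
ch={'top':[398,190],'right':[447,262],'bot':[343,395],'left':[218,435]}
for k,v in ch.items():
    m=(planehit('side',q([v]),c[0]-.013)-c)[0]; print(k,np.round(m*1e3,1),np.hypot(m[1],m[2]),np.arctan2(m[1],m[2]))
hub=q([[325,308]]);print(planehit('side',hub,c[0]-.02)-c)
# overlay for theta
p=cv2.imread('pics/side0.png');im=cv2.resize(p[185:335,130:280],None,fx=4,fy=4,interpolation=cv2.INTER_CUBIC)
def poly(P,col):
    u=(proj('side',P)-[130,185]+.5)*4-.5; cv2.polylines(im,[np.round(u).astype(int)],True,col,1)
t=np.linspace(0,2*np.pi,90)
poly(model(t,c,.017,.13),(255,0,0));poly(model(t,c,.017,.11),(255,0,0));poly(model(t,c,-.017,.13),(255,255,0))
m0=m
th=1.0
import sys
def rect(th,a,col):
    e=np.array([0,np.sin(th),np.cos(th)]);f=np.array([0,np.cos(th),-np.sin(th)])
    poly(np.array([c+[-a,0,0]+e*r+f*w for r,w in((.039,-.019),(.101,-.019),(.101,.019),(.039,.019))]),col)
P=(planehit('side',pad,c[0]-.0065)-c).mean(0);th=np.arctan2(P[1],P[2])
for k in range(1,5): rect(th+k*2*np.pi/5,.013,(0,255,0))
rect(th,.0065,(0,0,255))
cv2.imwrite('pics/ov.png',im)
E
```

```text
Traceback (most recent call last):
  File "ang.py", line 7, in planehit
    o,d=ray(n,uv); return o+d*((x-o[0])/d[:,:1])
        ~~~^^^^^^
  File "h.py", line 12, in ray
    a=world(n,uv,[1.0]); o=bot.get_calibration(n)['pose'][:3,3]; return o,(a-o)
  File "h.py", line 9, in world
    P=np.hstack([s[:,:1]*z,-s[:,1:]*z,-z])
ValueError: all the input array dimensions except for the concatenation axis must match exactly, but along dimension 0, the array at index 0 has size 4 and the array at index 2 has size 1
```

```bash
sed -i 's/a=world(n,uv,\[1.0\])/a=world(n,uv,np.ones(len(np.atleast_2d(uv))))/' h.py
cat > ov.py <<'E'
from ang import *
import sys
def overlay(png,out,c,th,pad=None):
    p=cv2.imread(png);im=cv2.resize(p[185:335,130:280],None,fx=4,fy=4,interpolation=cv2.INTER_CUBIC)
    def poly(P,col):
        u=(proj('side',P)-[130,185]+.5)*4-.5; cv2.polylines(im,[np.round(u).astype(int)],True,col,1)
    t=np.linspace(0,2*np.pi,90)
    poly(model(t,c,.017,.13),(255,0,0));poly(model(t,c,.017,.11),(255,0,0));poly(model(t,c,-.017,.13),(255,255,0))
    def rect(th,a,col):
        e=np.array([0,np.sin(th),np.cos(th)]);f=np.array([0,np.cos(th),-np.sin(th)])
        poly(np.array([c+[-a,0,0]+e*r+f*w for r,w in((.039,-.019),(.101,-.019),(.101,.019),(.039,.019))]),col)
    for k in range(1,5): rect(th+k*2*np.pi/5,.013,(0,255,0))
    rect(th,.0065,(0,0,255))
    cv2.imwrite(out,im)
q=lambda a:np.array(a)/4+[130-.375,185-.375]
E
python3 - <<'E'
from ov import *
c=np.array([.4827,.195,.145])
pad=q([[192,312],[225,258],[294,270],[256,328]])
P=planehit('side',pad,c[0]-.0065)-c;print(np.round(P*1e3,1)); m=P.mean(0);th=np.arctan2(m[1],m[2]);print('pad',np.hypot(m[1],m[2]),th)
ch={'top':[398,190],'right':[447,262],'bot':[343,395],'left':[218,435]}
for k,v in ch.items():
    m=(planehit('side',q([v]),c[0]-.013)-c)[0]; a=np.arctan2(m[1],m[2]);print(k,np.round(m*1e3,1),np.hypot(m[1],m[2]),a,np.round((a-th)/1.2566,2))
overlay('pics/side0.png','pics/ov.png',c,th)
E
```

```text
[[-6.5 58.3 69.7]
 [-6.5 37.9 86.9]
 [-6.5  9.2 45.4]
 [-6.5 33.5 26.7]]
pad 0.06691838870553252 0.545796197125333
top [-13.  -45.6  55.1] 0.07149666755794276 -0.6915525011005524 -0.98
right [-13. -68. -28.] 0.07355572514545494 -1.9605858004017114 -1.99
bot [-13.    3.2 -65.7] 0.06580226090907049 3.0933324487565423 2.03
left [-13.   68.3 -15. ] 0.06994906687112838 1.786962345489636 0.99
```

View pics/ov.png

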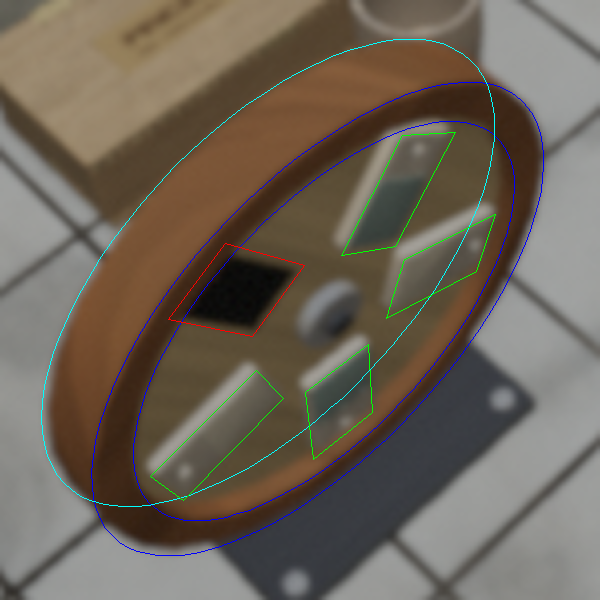

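```bash
cat > plan.py <<'E'
import numpy as np
from scipy.spatial.transform import Rotation as Ro
yaw0=np.arctan2(-.290531,.956866)
R0=np.array([[np.cos(yaw0),0,-np.sin(yaw0)],[np.sin(yaw0),0,np.cos(yaw0)],[0,-1,0]])
p0=np.array([.182,.598,.245])
C=np.array([.4828,.195,.1445])
def pose(phi,r,c=C):
    e=np.array([0,np.sin(phi),np.cos(phi)]); y=-e; z=np.array([1.,0,0]); x=np.cross(y,z)
    return c+e*r,np.c_[x,y,z]
def rel(p0,R0,p,R): return np.r_[R0.T@(p-p0)*1e3,Ro.from_matrix(R0.T@R).as_rotvec(degrees=True)]
def app(p0,R0,row):
    row=np.array(row,float); return p0+R0@row[:3]/1e3,R0@Ro.from_rotvec(row[3:],degrees=True).as_matrix()
E
python3 - <<'E'
from plan import *
print(R0)
p,R=pose(.28,.235);print(p);print(np.round(rel(p0,R0,p,R),1))
print(np.round(rel(p0,R0,p0+[0,0,.12],R0),1))
E
```

```text
[[ 0.95686562  0.          0.29053088]
 [-0.29053088  0.          0.95686562]
 [ 0.         -1.          0.        ]]
[0.4828     0.25994358 0.37034803]
[ 386.  -125.3 -236.1  -10.2   72.6  -13.8]
[   0. -120.    0.    0.    0.    0.]
```

jog_arm:
  motion: [0,-60,0,0,0,0,0,-125,0,0,0,0,39,-125,-24,-1,7.3,-1.4,77,-125,-47,-2,14.5,-2.8,116,-125,-71,-3,21.8,-4.1,154,-125,-94,-4.1,29,-5.5,193,-125,-118,-5.1,36.3,-6.9,232,-125,-142,-6.1,43.6,-8.3,270,-125,-165,-7.1,50.8,-9.7,309,-125,-189,-8.2,58.1,-11,347,-125,-212,-9.2,65.3,-12.4,386,-125,-236,-10.2,72.6,-13.8,386,-125,-236,-10.2,72.6,-13.8,386,-125,-236,-10.2,72.6,-13.8]
  gripper: 1

```text
time_s: 1.85
position: [0.4818, 0.2601, 0.369]
tcp_rot: [[0.001, -0.001, 1.0], [-0.961, -0.276, 0.0], [0.276, -0.961, -0.001]]
force: [0.7, 0.0, 0.7]
opening: 1.003
```

jog_arm:
  motion: [0,35,1,0,0,0,0,70,1,0,0,0,0,90,1,0,0,0,0,100,1,0,0,0,0,109,1,0,0,0,0,109,1,0,0,0]

```text
time_s: 2.6
position: [0.4832, 0.2303, 0.2648]
tcp_rot: [[0.001, 0.0, 1.0], [-0.961, -0.276, 0.001], [0.276, -0.961, 0.0]]
force: [-0.3, -0.4, -0.1]
opening: 1.005
```

```bash
python3 - <<'E'
from h import *
for n in("side","top"):
    p,d=bot.capture(n); cv2.imwrite(f"pics/{n}1.png",p[...,::-1]); np.save(f"pics/{n}1.npy",d)
a=cv2.imread('pics/side1.png')[120:340,90:330];b=cv2.imread('pics/top1.png')[130:260,80:280]
cv2.imwrite('pics/v1.png',np.hstack([cv2.resize(a,(436,400)),cv2.resize(b,(360,234))if 0 else cv2.copyMakeBorder(cv2.resize(b,(360,234)),0,166,0,0,cv2.BORDER_CONSTANT)]))
E
```

```text
(no output)
```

View pics/v1.png

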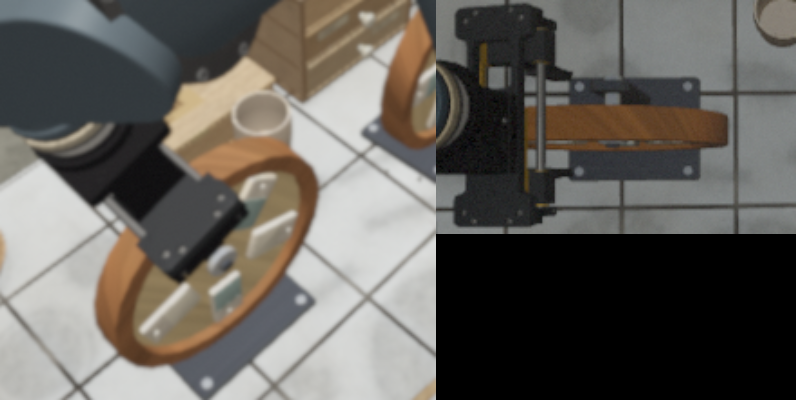

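The crop shows the open gripper straddling the rim at upper left. The near finger is at about (205,235) in the crop and hides the pad, and the wheel sits mid-jaw. Next I'll close the gripper.

jog_arm:
  motion: [0,0,0,0,0,0,0,0,0,0,0,0,0,0,0,0,0,0,0,0,0,0,0,0,0,0,0,0,0,0,0,0,0,0,0,0,0,0,0,0,0,0,0,0,0,0,0,0]
  gripper: 0.3

```text
time_s: 3.7
position: [0.4804, 0.2299, 0.2646]
tcp_rot: [[0.0, -0.006, 1.0], [-0.961, -0.277, -0.001], [0.277, -0.961, -0.006]]
force: [-7.3, 1.5, 4.2]
opening: 0.313
```

```bash
python3 - <<'E'
from h import *
for n in("side","top"):
    p,d=bot.capture(n); cv2.imwrite(f"pics/{n}2.png",p[...,::-1]); np.save(f"pics/{n}2.npy",d)
a=cv2.imread('pics/side2.png')[180:300,130:250];b=cv2.imread('pics/top2.png')[150:250,80:180]
cv2.imwrite('pics/v2.png',np.hstack([cv2.resize(a,(400,400),interpolation=2),cv2.resize(b,(400,400),interpolation=2)]))
print({k:v for k,v in bot.read_state().items() if k in('force','moment','opening','position')})
E
```

```text
{'position': array([0.4801542 , 0.22986446, 0.26459244]), 'force': array([-7.15801289,  0.57674285,  3.40397243]), 'moment': array([ 0.0588458 ,  1.1709192 , -0.30011973]), 'opening': 0.31042832380079366}
```

View pics/v2.png

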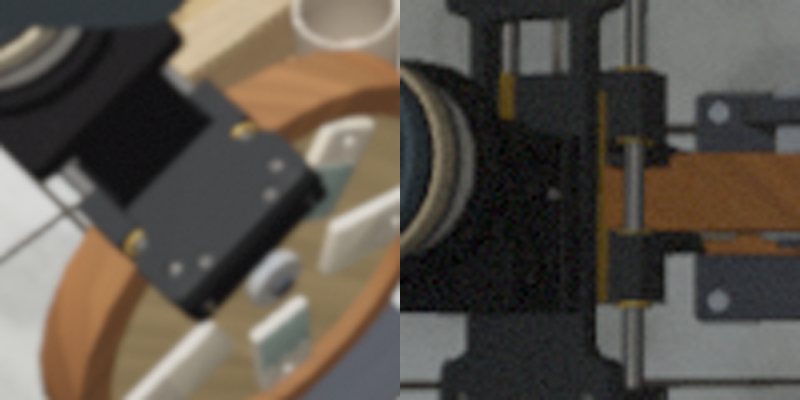

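jog_arm:
  motion: [0,0,-2,0,0,0,0,0,-3,0,0,0,0,0,-3,0,0,0,0,0,-3,0,0,0]
  gripper: 0.2

```text
time_s: 4.3
position: [0.4784, 0.2299, 0.2646]
tcp_rot: [[0.0, -0.004, 1.0], [-0.961, -0.277, -0.001], [0.277, -0.961, -0.004]]
force: [-6.6, 1.6, 3.2]
opening: 0.261
```

```bash
python3 - <<'E'
from h import *
for n in("side","top"):
    p,d=bot.capture(n); cv2.imwrite(f"pics/{n}3.png",p[...,::-1]); np.save(f"pics/{n}3.npy",d)
d=np.load('pics/top3.npy')
a=cv2.imread('pics/top3.png')[160:240,85:185];
cv2.imwrite('pics/v3.png',cv2.resize(a,(800,640),interpolation=2))
print(bot.read_state()['opening'],bot.read_state()['force'])
for u in (136,140,143,147):
    v=np.arange(166,232); P=world('top',np.c_[np.full(len(v),u),v],d[v,u])
    print(u,[(int(vv),int(x*1e3),int(z*1e3)) for vv,(x,y,z) in zip(v,P)][::2])
E
```

```text
0.2602314943877279 [-6.0292599   0.26309364  3.71209665]
136 [(166, 528, 332), (168, 524, 334), (170, 520, 340), (172, 517, 340), (174, 514, 339), (176, 511, 340), (178, 508, 341), (180, 505, 341), (182, 501, 342), (184, 498, 342), (186, 495, 339), (188, 493, 333), (190, 489, 335), (192, 486, 332), (194, 483, 335), (196, 480, 335), (198, 477, 332), (200, 474, 335), (202, 470, 335), (204, 467, 333), (206, 464, 334), (208, 461, 342), (210, 458, 342), (212, 454, 341), (214, 451, 341), (216, 448, 342), (218, 445, 340), (220, 442, 342), (222, 439, 340), (224, 436, 341), (226, 433, 334), (228, 430, 334), (230, 426, 334)]
140 [(166, 527, 335), (168, 525, 330), (170, 520, 341), (172, 517, 339), (174, 514, 342), (176, 511, 340), (178, 508, 340), (180, 505, 339), (182, 501, 342), (184, 498, 341), (186, 495, 340), (188, 493, 332), (190, 489, 334), (192, 487, 330), (194, 483, 332), (196, 480, 332), (198, 477, 329), (200, 474, 333), (202, 471, 331), (204, 468, 331), (206, 464, 329), (208, 461, 341), (210, 458, 340), (212, 454, 341), (214, 451, 341), (216, 448, 340), (218, 445, 342), (220, 442, 33
[... 491 characters left out ...]
55, 331), (214, 452, 330), (216, 448, 333), (218, 445, 331), (220, 442, 331), (222, 439, 331), (224, 436, 333), (226, 437, -2), (228, 433, -1), (230, 428, -3)]
147 [(166, 580, -2), (168, 575, -2), (170, 570, -2), (172, 565, -2), (174, 561, -2), (176, 556, -2), (178, 551, -2), (180, 547, -6), (182, 541, 0), (184, 537, 0), (186, 532, 2), (188, 499, 270), (190, 495, 274), (192, 492, 270), (194, 489, 269), (196, 485, 268), (198, 482, 270), (200, 478, 269), (202, 475, 270), (204, 471, 269), (206, 468, 270), (208, 465, 270), (210, 461, 270), (212, 458, 272), (214, 466, -5), (216, 461, 0), (218, 456, -1), (220, 451, -1), (222, 447, -1), (224, 442, -2), (226, 437, 0), (228, 433, -2), (230, 428, -2)]
```

View pics/v3.png

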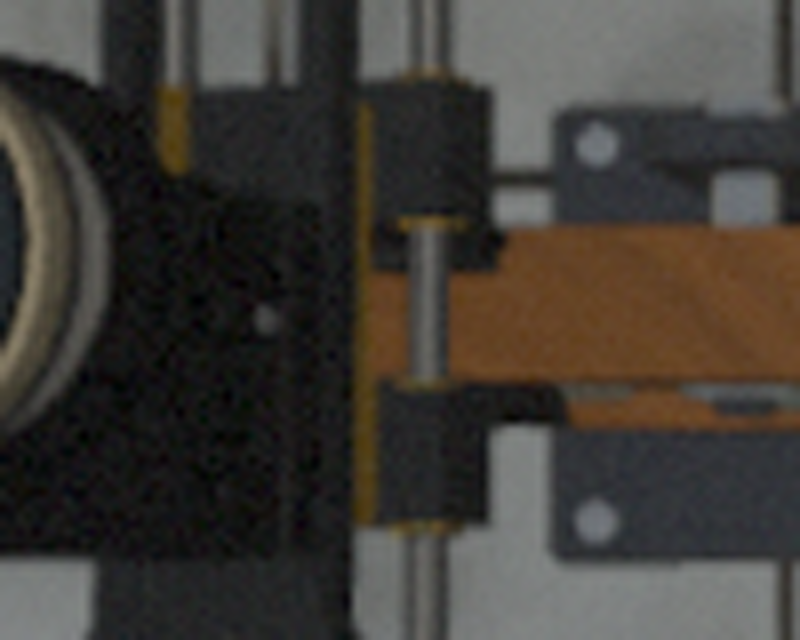

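```bash
python3 - <<'E'
from h import *
s=bot.read_state();R=s['tcp_rot'];p=s['position'];print(p,s['opening'],s['joint_positions'])
g=s['opening']*.087/2
a=cv2.imread('pics/top3.png');b=cv2.imread('pics/side3.png')
A=cv2.resize(a[160:240,85:185],(800,640),interpolation=2);B=cv2.resize(b[190:290,130:255],(800,640),interpolation=2)
for sg,col in((1,(0,0,255)),(-1,(0,255,0))):
    for h in(.0095,-.0095):
        L=np.array([p+R@[h,t,sg*g] for t in(-.03,-.015,0,.022)])
        cv2.polylines(A,[np.round(((proj('top',L)-[85,160]+.5)*8)).astype(int)],False,col,2)
        cv2.polylines(B,[np.round(((proj('side',L)-[130,190]+.5)*6.4)).astype(int)],False,col,2)
for x in(.467,.5):
  for rr in (.13,.11):
    t=np.linspace(-1.5,1.5,60);L=np.c_[np.full(60,x),.195+rr*np.sin(t),.1445+rr*np.cos(t)]
    cv2.polylines(A,[np.round(((proj('top',L)-[85,160]+.5)*8)).astype(int)],False,(255,255,0),1)
    cv2.polylines(B,[np.round(((proj('side',L)-[130,190]+.5)*6.4)).astype(int)],False,(255,255,0),1)
cv2.imwrite('pics/v4a.png',A[:600]);cv2.imwrite('pics/v4b.png',B[:600])
E
```

```text
[0.47840342 0.22990825 0.26459214] 0.2602314943877279 [ 21.50908528  25.37821588  89.53093159 -15.6039054   71.98382158
  27.27609674]
```

View pics/v4a.png

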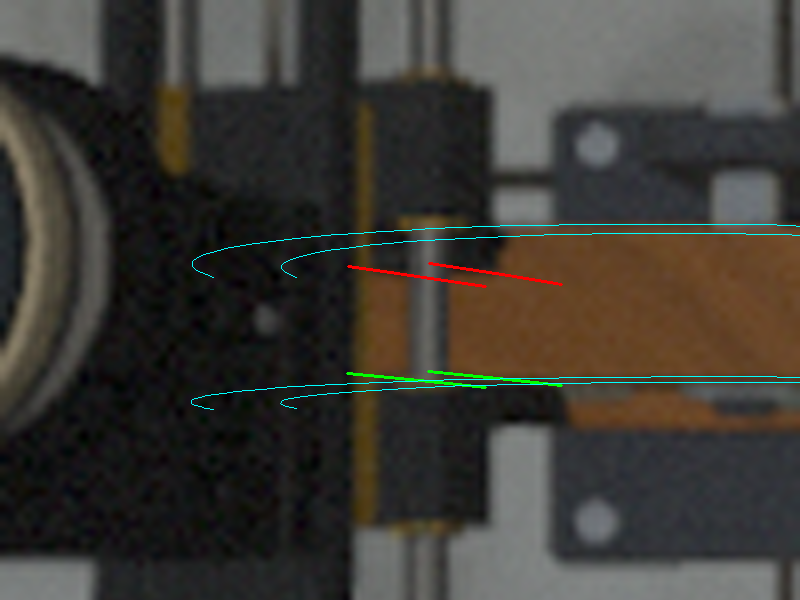

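View pics/v4b.png

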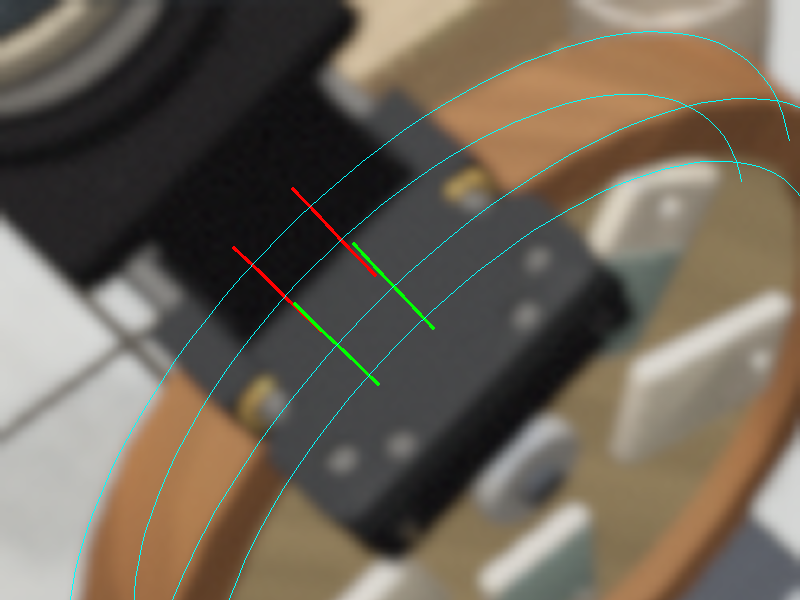

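jog_arm:
  motion: [4.35,0.1,0,0,0,2,8.7,0.3,0,0,0,4,13,0.7,0,0,0,6,17.3,1.2,0,0,0,8,17.3,1.2,0,0,0,8,17.3,1.2,0,0,0,8]

```text
time_s: 5.15
position: [0.4784, 0.2127, 0.2683]
tcp_rot: [[-0.0, -0.004, 1.0], [-0.99, -0.14, -0.001], [0.14, -0.99, -0.004]]
force: [-6.6, 0.4, 4.6]
opening: 0.263
```

```bash
python3 - <<'E'
from h import *
n='side'
p,d=bot.capture(n); cv2.imwrite(f"pics/{n}5.png",p[...,::-1]); np.save(f"pics/{n}5.npy",d)
a=cv2.imread('pics/side3.png')[180:330,130:280];b=cv2.imread('pics/side5.png')[180:330,130:280]
cv2.imwrite('pics/v5.png',np.hstack([cv2.resize(a,(400,400),interpolation=2),cv2.resize(b,(400,400),interpolation=2)]))
E
```

```text
(no output)
```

View pics/v5.png

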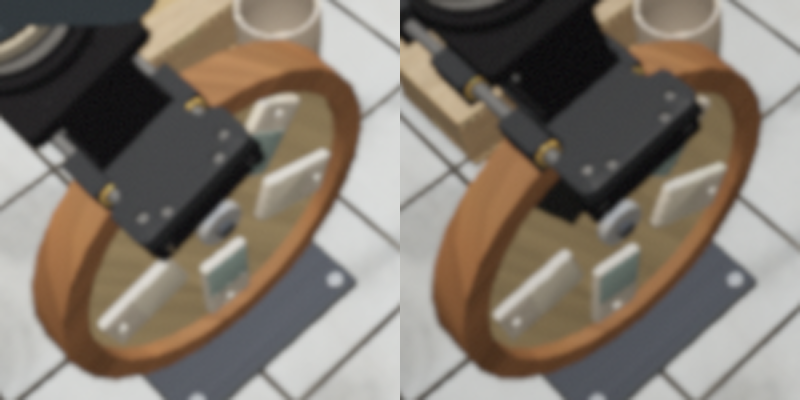

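jog_arm:
  motion: [4.35,0.1,0,0,0,2,8.7,0.3,0,0,0,4,13,0.7,0,0,0,6,19.5,1.5,0,0,0,9,25.9,2.7,0,0,0,12,32.2,4.2,0,0,0,15,38.5,6.1,0,0,0,18,42.6,7.5,0,0,0,20,46.7,9.1,0,0,0,22,50.3,10.6,0,0,0,23.8,50.3,10.6,0,0,0,23.8,50.3,10.6,0,0,0,23.8]

```text
time_s: 6.7
position: [0.4783, 0.1614, 0.2647]
tcp_rot: [[0.0, -0.005, 1.0], [-0.962, 0.271, 0.001], [-0.271, -0.962, -0.004]]
force: [-5.7, -0.8, 4.1]
opening: 0.263
```

```bash
python3 - <<'E'
from h import *
n='side'
p,d=bot.capture(n); cv2.imwrite(f"pics/{n}6.png",p[...,::-1]); np.save(f"pics/{n}6.npy",d)
b=cv2.imread('pics/side6.png')[185:335,130:280]
cv2.imwrite('pics/v6.png',cv2.resize(b,(600,600),interpolation=2))
E
```

```text
(no output)
```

View pics/v6.png

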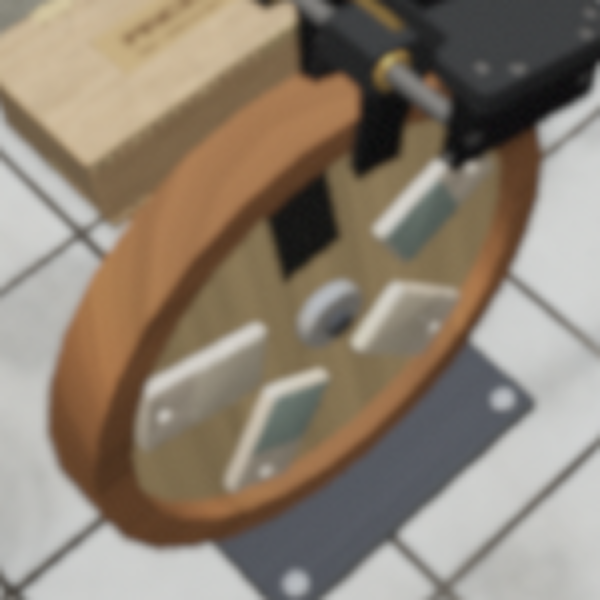

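The wheel followed. The pad now sits near the top at about (305,230) in the crop. I'll measure the angle with an overlay.

```bash
python3 - <<'E'
from ov import *
c=np.array([.4827,.195,.145])
# hub front and pad
pad=q([[272,218],[322,182],[337,237],[287,280]])
P=planehit('side',pad,c[0]-.0065)-c;print(np.round(P*1e3,1))
for th in(.0,):
    overlay('pics/side6.png','pics/ov6.png',c,th)
E
```

```text
[[ -6.5  13.3  89.2]
 [ -6.5 -13.   87.7]
 [ -6.5 -14.9  44.7]
 [ -6.5  13.6  42.4]]
```

View pics/ov6.png

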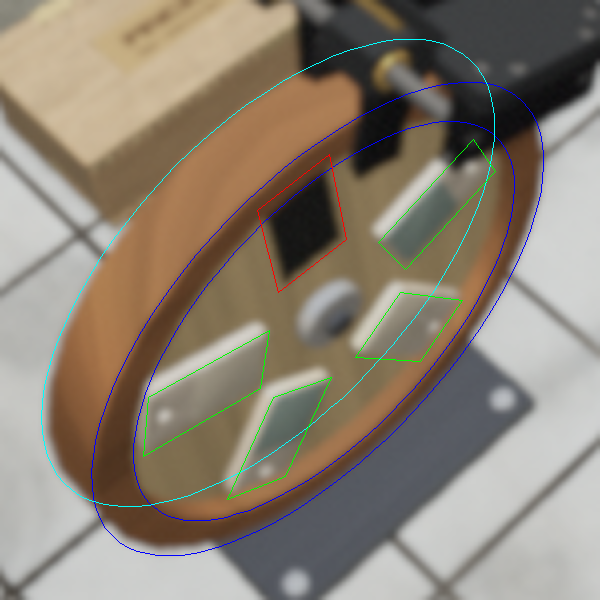

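```bash
cat > rect.py <<'E'
from ov import *
def rectify(png,a=.013,c=(.4827,.195,.145),S=2000,half=.14):
    N=int(2*half*S); i=np.arange(N)
    yy,zz=np.meshgrid(c[1]+half-(i+.5)/S,c[2]+half-(i+.5)/S)
    uv=proj('side',np.c_[np.full(yy.size,c[0]-a),yy.ravel(),zz.ravel()]).astype(np.float32).reshape(N,N,2)
    return cv2.remap(cv2.imread(png),uv[...,0],uv[...,1],cv2.INTER_CUBIC)
E
python3 - <<'E'
from rect import *
for k in(0,6):
    im=rectify(f'pics/side{k}.png'); cv2.imwrite(f'pics/rect{k}.png',im); print(im.shape)
E
```

```text
(560, 560, 3)
(560, 560, 3)
```

View pics/rect6.png

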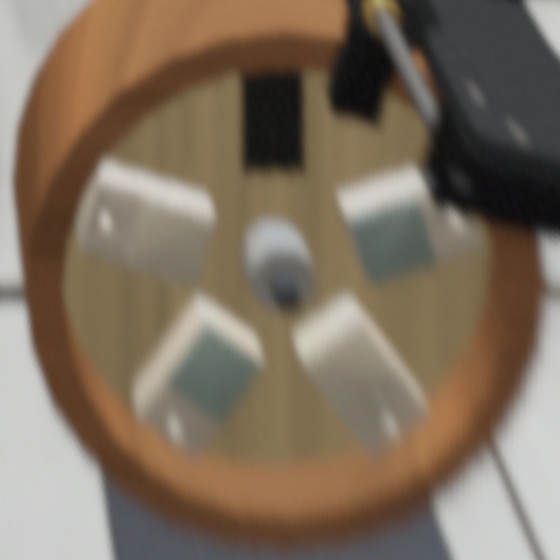

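View pics/rect0.png

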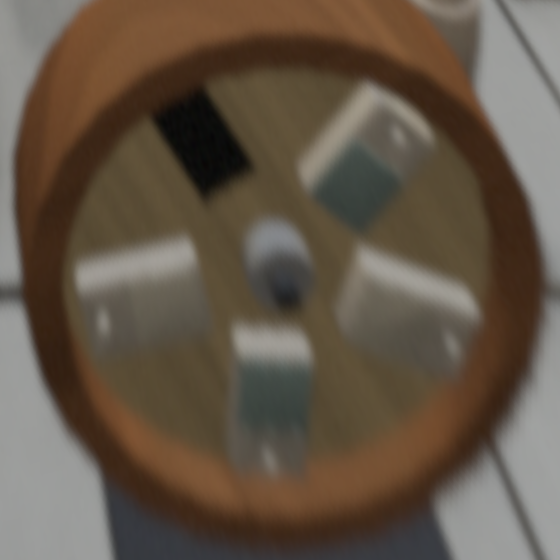

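```bash
cat > padang.py <<'E'
from rect import *
def padfit(png):
    im=rectify(png,a=.0065,S=4000).astype(float).mean(2)
    N=im.shape[0]; out=[]
    L=[];Rr=[]
    for z in np.arange(.052,.080,.001):
        r=int(round((.14-z)*4000)); row=cv2.GaussianBlur(im[r-2:r+3].mean(0)[None],(0,0),3)[0]
        g=np.gradient(row); mid=int((.14)*4000); 
        l=mid-130+np.argmin(g[mid-130:mid]); rr=mid+np.argmax(g[mid:mid+130])
        L.append((z,(.14-(l+.5)/4000)));Rr.append((z,.14-(rr+.5)/4000))
    for nm,A in(('L',L),('R',Rr)):
        A=np.array(A); k=np.polyfit(A[:,0],A[:,1],1); print(nm,'slope deg',np.degrees(np.arctan(k[0])),'y@.066 mm',np.polyval(k,.066)*1e3,'res',np.std(A[:,1]-np.polyval(k,A[:,0]))*1e3)
E
python3 - <<'E'
from padang import *
padfit('pics/side6.png')
from ov import *
# hub/rim centre: chip face centres at now, rect coordinates from rect6 (S=2000): faces by eye
E
```

```text
L slope deg -0.09878572886158725 y@.066 mm 14.969827586206913 res 0.1781794576932882
R slope deg 0.9877603996398198 y@.066 mm -15.607758620689651 res 0.30866403086151994
```

jog_arm:
  motion: [0,0,0,0,0,0,0,0,0,0,0,0,0,0,0,0,0,0,0,0,0,0,0,0,0,0,1,0,0,0,0,0,2,0,0,0,0,0,2,0,0,0,0,0,2,0,0,0]
  gripper: 1

```text
time_s: 7.75
position: [0.4824, 0.1617, 0.2649]
tcp_rot: [[0.0, 0.0, 1.0], [-0.962, 0.272, 0.0], [-0.272, -0.962, 0.0]]
force: [-0.3, 0.5, 0.3]
opening: 0.989
```

```bash
python3 - <<'E'
from padang import *
for n in("side","top"):
    p,d=bot.capture(n); cv2.imwrite(f"pics/{n}7.png",p[...,::-1])
padfit('pics/side7.png')
a=rectify('pics/side7.png');b=cv2.imread('pics/top7.png')[150:250,150:250]
cv2.imwrite('pics/v7.png',np.hstack([cv2.resize(a,(400,400)),cv2.resize(b,(400,400))]))
E
```

```text
L slope deg 1.2487373394658046 y@.066 mm 14.926724137931048 res 0.2598309122076826
R slope deg 0.23285102395376187 y@.066 mm -15.504310344827582 res 0.2734869272405842
```

View pics/v7.png

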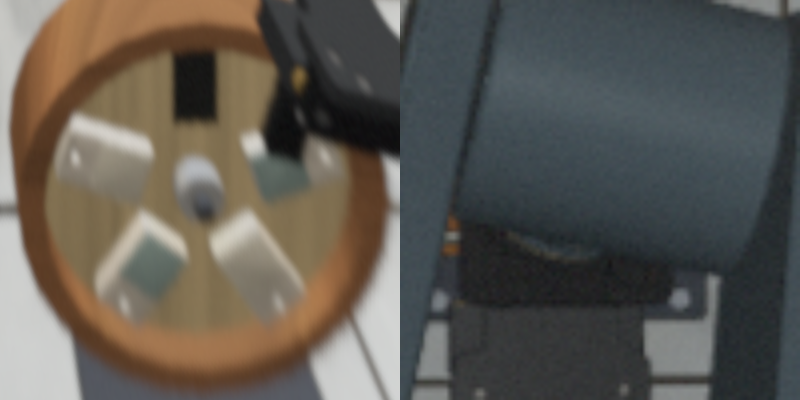

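jog_arm:
  motion: [0,-15,0,0,0,0,0,-40,0,0,0,0,0,-80,0,0,0,0,0,-120,0,0,0,0,0,-140,0,0,0,0,0,-140,0,0,0,0,0,-140,0,0,0,0]

```text
time_s: 8.72
position: [0.4817, 0.1237, 0.3992]
tcp_rot: [[-0.0, -0.001, 1.0], [-0.962, 0.272, 0.0], [-0.272, -0.962, -0.001]]
force: [-0.3, -0.4, -0.9]
opening: 1.001
```

```bash
python3 - <<'E'
from padang import *
for n in("side","top"):
    p,d=bot.capture(n); cv2.imwrite(f"pics/{n}8.png",p[...,::-1])
padfit('pics/side8.png')
a=rectify('pics/side8.png');cv2.imwrite('pics/v8r.png',a)
E
```

```text
L slope deg 0.27518697276786075 y@.066 mm 14.987068965517256 res 0.26434349677533164
R slope deg -0.1058418368342225 y@.066 mm -15.512931034482758 res 0.35068152966353244
```

View pics/v8r.png

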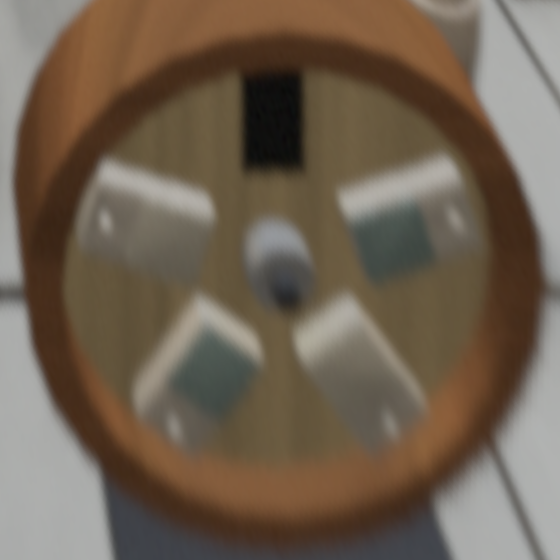

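View pics/side8.png

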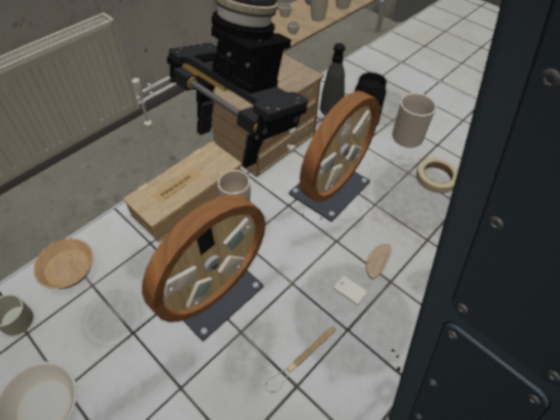

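The rectified view shows the pad (243–302, 72–168) straight up above the hub. The gripper is clear of both wheels. I'll check that the full wheel hasn't changed, then hand in.

```bash
python3 - <<'E'
from h import *
a=cv2.imread('pics/side0.png')[110:195,300:370].astype(float);b=cv2.imread('pics/side8.png')[110:195,300:370].astype(float)
print('full wheel diff',np.abs(a-b).mean(),cv2.phaseCorrelate(a.mean(2),b.mean(2)))
print(bot.read_state()['qvel'].round(2)); print(bot.hand_in())
E
```

```text
full wheel diff 10.995126050420168 ((-0.03466704652652197, -0.08500238612429456), 0.9503546249654155)
[ 0.08  0.26 -0.15 -0.05 -0.01 -0.03]
the job is handed in; nothing more can be done
None
```

The empty place is now at the very top of the gap wheel, and the job was handed in about 9 s into the 35 s limit. I pinched the rim near the top, turned the wheel about 32° clockwise around its axle (it started at about 0.55 rad), let go and backed away along the radius.

**Last checks:**
- **Gap angle:** the dark pad's side edges lean +0.3° and −0.1°, and its centre is about 0.3 mm off the axle line. The gap is at 0 to within about 1°. The angle did not change measurably after I let go and backed off.
- **Full wheel:** its image shifted less than 0.1 pixel from the first picture. The average brightness difference of 11 levels is probably noise and the arm's shadow; I did not check the cause.
- **Gripper:** it was open and clear of both wheels, with almost no force on it.

**What disagreed:** while gripping, the opening read about 23 mm, though the rim is 34 mm thick. In the pictures the rear finger looked as if it were inside the wood. There was also a steady sideways force of about 6–7 N. I found no explanation, but the wheel followed the turn fully and nothing else moved.

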